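Index a covered board carrier to the next station and uncover it

TASK

With its cover still clipped on, push the board carrier along its slide rail, away from the end where its push plate is, until it clicks into the very next station and stays there. Then flip both wire clips off the cover, lift the cover off and set it down gently, right way up, flat on the bench top beside the rail, leaving the board lying in the carrier, the carrier clicked in at that station, and the tools and the carton round it where they are.

Things in the scene. Friction and masses are not known exactly. Their poses are not given: they have to be found in the camera images.
- rail: Slide rail fixed to the bench: aluminium base plate 84 x 290 x 8 mm, two steel guide rails, end stops 27 mm high. Origin: centre of the base plate's underside. Its y axis runs along the rail; its -x side is the front, towards the robot. The carrier starts near the +y end, its centre at own y = +80 mm, on the rail's centre line, and travels towards -y.
- carrier (a joint): Carrier travel (m): 0 at the start station, grows towards the rail's -y, end stop 0.142. The next station lies at 0.058 to 0.091, set anew each time and not measured: feel for it. A wrong one follows 0.042 further on. Leaving a notch takes 13 N, sliding between them 2 N; within 5 mm it pulls itself in, ahead of the finger, then resists again with up to 13 N: stop there.
- plunger (a joint): Height (m) of the spring-loaded detent plunger on the carrier's leading end: about -0.001 when its roller sits in a notch (clicked in), about 0.003 when the roller rides on the flat steel bar between notches. Its black cap, 11 mm wide, on a 24 x 24 mm housing, rises and falls with it.
- push_face (a point): Middle of the outer face of the carrier's push plate: upright steel plate 46 mm wide, 4 mm thick, 26 to 78 mm above the bench, across the trailing (+y) end of the carrier. This point is 66 mm above the bench, 52 mm behind the carrier's centre. Push here towards the rail's -y. Axes as the rail's.
- nest (a point): Centre of the floor of the carrier's nest, 36 mm above the bench, on the carrier's centre line. The nest is an open aluminium box 76 x 90 mm outside, 62 x 76 mm inside, its rim 56 mm above the bench. Axes as the rail's.
- front_clip (a joint): Opening (rad) of the sprung wire clip on the front (-x) edge: 0 closed over the cover's lip, 1.95 open. Pivot along y, 42 mm from the carrier's centre line, 30 mm above the bench. Pushing its tab outwards takes 5 to 8 N until, after about 8 mm, it has climbed over the lip; pushed 20 mm it springs open by itself. Open, it reaches 95 mm from the centre line.
- back_clip (a joint): The same sprung wire clip on the back (+x) edge of the carrier, pivot 42 mm behind the centre line; it opens outwards to the back. 0 closed, 1.95 rad open.
- front_clip_tab (a point): Middle of the front clip's thumb tab: upright steel tab 24 mm wide (y), 3 mm thick, 68 to 84 mm above the bench; when closed this point is 76 mm above the bench and 40.5 mm from the carrier's centre line. Between tab and grip bar 34 mm are free above the cover, whose top is 61 mm above the bench.
- back_clip_tab (a point): Middle of the thumb tab of the back clip, the same at the back.
- cover: Loose black cover, 0.14 kg, on the carrier under the two clips: plate 76 x 92 x 5 mm, below it a plug 5 mm deep that sits loosely in the nest, rolled lips 25 mm wide reaching 52 mm from its centre at front and back, grip bar on top. Origin: centre of the plug's underside, 51 mm above the bench on the carrier, 0 on the bench. Its y is along the rail, z up.
- cover_grip (a point): Middle of the cover's grip bar, 26 mm above the cover's origin: grey bar 10 mm wide (x), 46 mm long (y), standing 24 mm high on the cover's top face (from 10 to 34 mm above its origin).
- board: Bare phone circuit board 54 x 68 x 7 mm, 50 g, lying loose in the nest under the cover; origin at the centre of its underside.
- spudger: Black nylon prying stick 148 mm long, lying on the bench in front of the rail; leave it.
- brush: Black antistatic brush 159 mm long, lying on the bench behind the rail's +y end; leave it. In front of it, round x 0.46, y 0.405, a patch of bench 115 mm (x) by 105 mm (y) is clear, enough for the cover.
- carton: Small grey carton 105 x 41 x 56 mm, standing right of the microscope; leave it.

How it is judged:
On the way, in this order (a step that is already met when the one before it is completed fails the run):
1. the carrier has clicked into the next station with both clips closed and the cover on (value of joint carrier between 0.05 and 0.0965 m and value of joint plunger below 0.001 m and distance between cover and nest below 0.022 m and value of joint each of front_clip, back_clip below 0.15 rad), for 0.3 s.
2. both clips are flipped open, the cover still lying on the carrier, the carrier still in the station (value of joint carrier between 0.05 and 0.0965 m and value of joint plunger below 0.001 m and distance between cover and nest below 0.022 m and value of joint each of front_clip, back_clip above 1 rad), for 0.1 s.
At the end, for the whole second after the job is handed in: Carrier clicked in at the next station (travel 0.050 to 0.0965 m, plunger below 0.001 m); both clips open by over 1.0 rad; cover at rest on the bench, right way up (origin below 6 mm, tilt under 0.1 rad); board flat and at rest in the nest, within 10 mm of its centre (value of joint carrier between 0.05 and 0.0965 m and value of joint plunger below 0.001 m and value of joint each of front_clip, back_clip above 1 rad and distance between board and nest below 0.01 m and angle between each of board, cover's own z axis and vertical below 0.1 rad and height (world z) of cover below 0.006 m and linear speed of each of cover, board below 0.02 m/s); the robot touches nothing.
It fails at once if the prying stick is pushed out of its place by more than 30 mm (distance of spudger from where it was at the start of the episode above 0.03 m).
It fails at once if the brush is pushed out of its place by more than 30 mm (distance of brush from where it was at the start of the episode above 0.03 m).
It fails at once if the grey carton is pushed out of its place by more than 30 mm (distance of carton from where it was at the start of the episode above 0.03 m).
It fails at once if the board comes out of the nest (distance between board and nest above 0.03 m).
It fails at once if the cover is dropped or thrown down (faster than 0.7 m/s low over the bench) (height (world z) of cover below 0.045 m and linear speed of cover above 0.7 m/s).
It also fails if it takes over 62 s, if anything falls off the work surface, if the arm or the gripper's body presses on something with over 40 N, if the wrist force passes 120 N, or if a joint passes its speed limit or range.

ROBOT

A 7-joint arm with a two-finger parallel gripper is mounted at the origin on a cart in front of the work surface, level with it; the furniture and walls round the work are solid. World frame = base frame: x ahead of the robot, y to its left, z up, the work surface at z = 0. Lengths are in m, angles in rad, forces in N, time in s.
With the tool pointing down it reaches from about 0.35 to 0.9 m from the base axis. Payload 8.1 kg.
Tool frame: the origin (TCP) lies at the very end of the fingers, on their centre line; the grasp point (between the pads) lies arm.grip_point_offset behind it (arm.grip_point_offset is the distance from the TCP to the grasp point, in m); z points along the fingers, y is the line along which they close (so a half turn about z gives the same grasp; the last joint's range is limited). The gripper opens to 92 mm and grips with 3 to 60 N. Pads are 19 mm wide; open, the fingers measure 130 mm over their backs; the gripper's body (75 mm by 190 mm) begins 47 mm behind the grasp point.
Start: joints at [-1.451, 0.434, 0.025, 1.573, -0.012, 1.134, -0.075], TCP at [0.138, 0.61, 0.227] pointing down, gripper open.
Joint ranges: [-2.62, 2.62], [-0.44, 2.09], [-1.27, 1.32], [0.08, 2.57], [-1.32, 4.46], [0.12, 2], [-2.74, 2.74]. Speed limits (rad/s): [2.22, 2.22, 3.01, 3.01, 3.14, 3.14, 3.14].

INTERFACE

Orientations are given as a rotation vector (axis times angle).
In Python, from cell import arm gives the robot as it stands. The module is installed in compiled form; this text tells all that it offers.
- The arm moves only by the shell command python3 -m creep 'ROWS' [OPENING] [FORCE]. ROWS is JSON, a list of rows, each a list of 6 numbers: the shift along the tool's x, y, z scaled (see below), then the turn, a rotation vector about the tool's x, y, z scaled (see below). A call has 1 to 20 rows; each row shifts and turns the commanded pose from where the row before left it, along the tool's axes as they then stand; what a row does not reach is not made up. The controller multiplies each number of a shift by 0.4 m and each number of a turn by 120 degrees. A row lasts 1/12 s, in which the tool goes at most 41.7 mm and 7.16 degrees, less where a joint would pass 70% of its speed; a pose out of reach is approached as far as the arm can. A call with a number of a shift or a turn outside -1 to 1 is refused whole. A call with a gripper value outside its range is refused whole. OPENING is the closure, from -1 (fully open) to 1 (shut), set as the call begins (- or left out, the last holds). The fingers move at their own pace and stop on an object; FORCE is the grip in N (left out, the last holds). Time passes only in rows, so rows that do not move let the fingers close. It gives the time, the measured TCP pose, the force, the opening and the grip force at its end, in the units of the state.
- arm.observe(): the state, without advancing time (a new reading comes with each control period).
- arm.get_image(name): name is "scene" or "top" or "wrist"; returns a dict with "frame" (480x640x3 uint8, red, green, blue), "intrinsics" (3x3 intrinsics, pixels), "rvec" (rotation vector, rad) and "tvec" (3), from world to camera coordinates, as OpenCV has them; the wrist camera has in their place "mount" (4x4, takes a point from camera to tool coordinates, whose origin is the TCP and whose axes are the flange's). Camera axes: x right, y down, z forward; pixel columns grow to the right and rows downward; lengths in m; the calibration is good to about 2 mm. A picture is of the moment at which its call begins: read the wrist's pose just before it. There is no depth.
- arm.sign_off(): hands the job in; it is judged then, once.
The state is a dict: "clock": time; "joints": joint angles; "dq": joint speeds; "joint_efforts": joint torques, N m; "position": TCP position; "ee_rot": TCP orientation; "force": force on the tool from outside, world axes, zero at the start; "ft_torque": the same for the moment, N m; "width": opening from 0.0 (shut) to 1.0 (fully open); "gripper_force": force on a finger pad.
Only numpy, scipy, OpenCV 4.12 (cv2) and the standard library are available. Lean on these libraries where they do the work, as an engineer would, in place of code of your own. Each camera call takes 0.05 s, during which the arm holds its last target. There are 200 camera calls.

## Working session

There is one attempt and no reset: what is moved stays moved. The work goes in short steps, Python scripts to look and compute and a shell command to move; the robot and the scene stay as the last step left them, time stands still between calls to the robot, and variables do not carry over. Pictures are saved under pics/ and viewed, at most 10 in all, crops included, and the job is handed in when it is done.

```bash
mkdir -p pics
cat > h.py <<'E'
import numpy as np,cv2,json
from cell import arm
from scipy.spatial.transform import Rotation as R
def snap(name,fn=None):
    d=arm.get_image(name); 
    if fn: cv2.imwrite('pics/'+fn,d['frame'][:,:,::-1])
    return d
def cam(d):
    if 'mount' in d:
        s=arm.observe();T=np.eye(4);T[:3,:3]=R.from_rotvec(s['ee_rot']).as_matrix();T[:3,3]=s['position'];M=T@np.array(d['mount']);return M[:3,:3],M[:3,3]
    Rm=cv2.Rodrigues(np.array(d['rvec'],float))[0];return Rm.T,-Rm.T@np.array(d['tvec']).ravel()
def ray(d,u,v,z):
    A,c=cam(d);r=A@np.linalg.inv(np.array(d['intrinsics']))@np.array([u,v,1.]);return c+r*(z-c[2])/r[2]
def proj(d,p):
    A,c=cam(d);q=np.array(d['intrinsics'])@(A.T@(np.array(p)-c));return q[:2]/q[2]
E
python3 - <<'E'
from h import *
s=arm.observe();print({k:np.round(v,4).tolist() for k,v in s.items()},arm.grip_point_offset)
print(np.round(R.from_rotvec(s['ee_rot']).as_matrix(),3))
a=snap('scene','scene.png');b=snap('top','top.png')
for d in(a,b):print(cam(d)[1],d['intrinsics'])
E
```

```text
{'clock': 0.0, 'joints': [-1.4506, 0.4352, 0.025, 1.5741, -0.0116, 1.134, -0.0751], 'dq': [0.0009, 0.0001, -0.0003, -0.0, -0.0009, -0.0002, -0.0004], 'joint_efforts': [-0.001, -66.7855, 0.9841, -31.4455, -0.0607, 0.0431, 0.0002], 'position': [0.138, 0.609, 0.2259], 'ee_rot': [-0.3493, -3.1221, 0.0025], 'force': [-0.3243, 0.1309, -0.93], 'ft_torque': [0.0232, -0.0273, 0.0012], 'gripper_force': 0.0, 'width': 1.0002} 0.0188
[[-0.975  0.221 -0.   ]
 [ 0.221  0.975 -0.002]
 [-0.    -0.002 -1.   ]]
[-0.80578819  0.7005641   0.81589631] [[598.25467438   0.         323.77600115]
 [  0.         598.25467438 232.46158677]
 [  0.           0.           1.        ]]
[0.19844005 0.02827641 1.52299755] [[605.82032153   0.         313.74911041]
 [  0.         605.82032153 239.03686195]
 [  0.           0.           1.        ]]
```

View pics/scene.png

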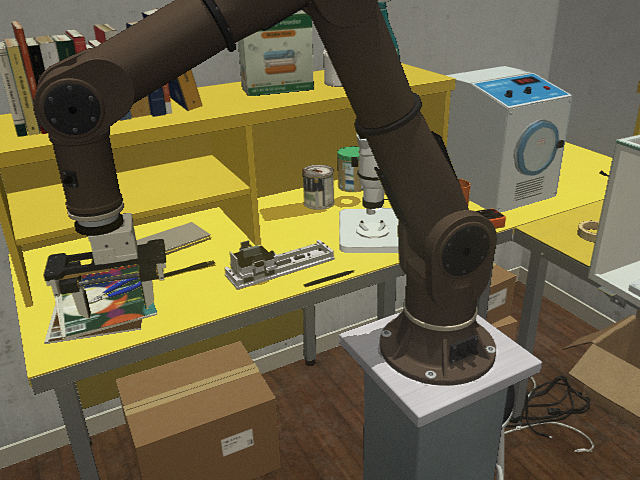

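View pics/top.png

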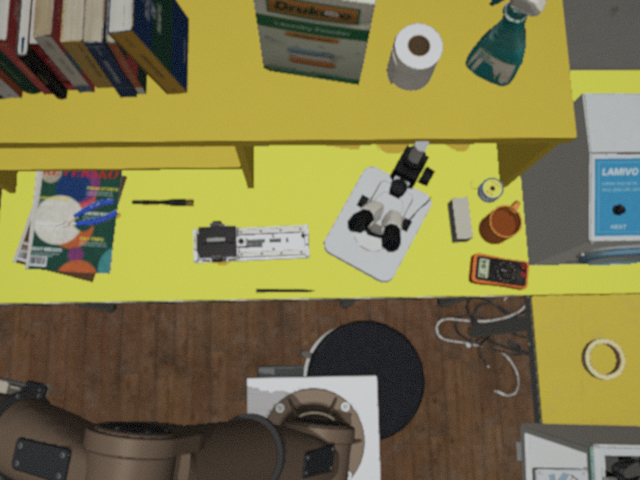

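The top view shows the rail at about columns 194–310, rows 224–262, carrier at its left (+y) end around (217,241). The stick is at (285,290), the brush at (163,202) and the carton at (460,220). The clear patch lies left of the rail. I'll get a rough position and look closer with the wrist camera.

Run:
```python
from h import *
b=snap('top');w=snap('wrist','w0.png')
for u,v,z in [(194,232,.008),(310,226,.008),(194,263,.008),(310,258,.008),(217,241,.085),(285,290,.01),(163,202,.01),(245,145,.3)]:print(u,v,ray(b,u,v,z).round(3))
print(np.round(w['mount'],3),w['intrinsics'][0])
f=b['frame'][205:300,120:330,::-1];cv2.imwrite('pics/topc.png',cv2.resize(f,None,fx=3.8,fy=3.8,interpolation=cv2.INTER_CUBIC))
```

```text
194 232 [0.516 0.295 0.008]
310 226 [ 0.527 -0.     0.008]
194 263 [0.436 0.293 0.008]
310 258 [0.445 0.001 0.008]
217 241 [0.477 0.226 0.085]
285 290 [0.364 0.065 0.01 ]
163 202 [0.595 0.375 0.01 ]
245 145 [0.641 0.14  0.3  ]
[[ 0.001 -0.961 -0.277  0.076]
 [ 1.     0.     0.001 -0.001]
 [-0.001 -0.277  0.961 -0.157]
 [ 0.     0.     0.     1.   ]] [339.30613745   0.         319.98039794]
```

View pics/topc.png

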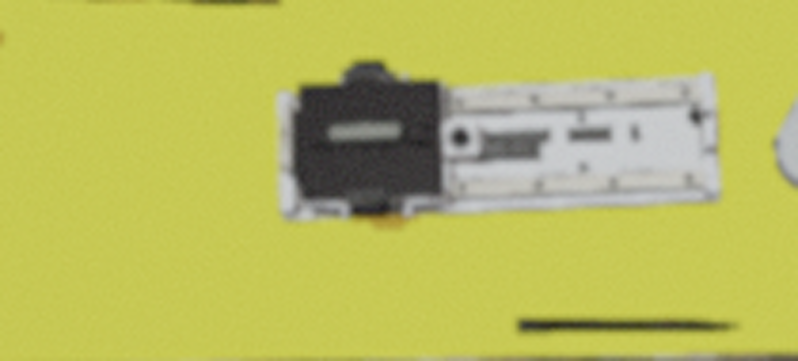

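Crop: cover at (300–440, 85–200), grip bar at (365,131), plunger cap at (460,137). The rail is turned by about +2°, its centre is near (0.481, 0.147), and the carrier centre is near (0.478, 0.227). Next I align the tool with the rail, close the gripper and move in closer.

```bash
python3 -m creep '[[0,0,0,0,0,-0.041],[0,0,0,0,0,-0.041],[0,0,0,0,0,-0.041],[-0.045,-0.05,-0.004,0,0,0],[-0.045,-0.05,-0.004,0,0,0],[-0.045,-0.05,-0.004,0,0,0],[-0.045,-0.05,-0.004,0,0,0],[-0.045,-0.05,-0.004,0,0,0],[-0.045,-0.05,-0.004,0,0,0],[-0.045,-0.05,-0.004,0,0,0],[-0.045,-0.05,-0.004,0,0,0],[-0.045,-0.05,-0.004,0,0,0],[-0.045,-0.05,-0.004,0,0,0],[-0.045,-0.05,-0.004,0,0,0],[-0.045,-0.05,-0.004,0,0,0],[-0.045,-0.05,-0.004,0,0,0],[-0.045,-0.05,-0.004,0,0,0],[-0.045,-0.05,-0.004,0,0,0],[0,0,0,0,0,0],[0,0,0,0,0,0]]' 1 20
python3 - <<'E'
from h import *
s=arm.observe();print(s['position'],R.from_rotvec(s['ee_rot']).as_matrix().round(3))
w=snap('wrist','w1.png')
for p in [(.478,.227,.061),(.4765,.279,.066),(.481,.147,.008)]:print(proj(w,p).round(0))
E
```

```text
clock: 1.87
position: [0.4195, 0.3177, 0.2508]
ee_rot: [-0.049, 3.141, -0.0]
force: [0.0, 0.7, -0.3]
width: 0.003
gripper_force: 0.0
[0.41947834 0.3176665  0.25075307] [[-1.    -0.031  0.   ]
 [-0.031  1.    -0.   ]
 [-0.    -0.    -1.   ]]
[234. 265.]
[281. 267.]
[179. 250.]
```

View pics/w1.png

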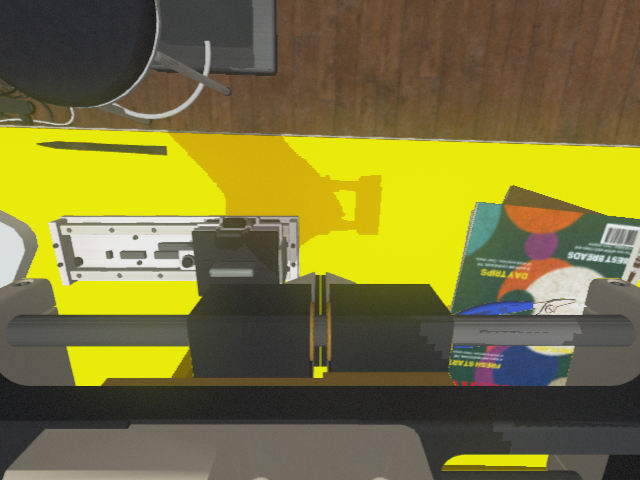

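The wrist view shows the rail from (52,218) to (299,216), grip bar at about (231,272), plunger cap at (188,261), front tab at about (233,222). I'll turn these into positions.

Run:
```python
from h import *
d=snap('wrist');f=d['frame'].astype(int)
r=f[205:290,40:310]; 
notyel=((r[...,0]-r[...,2])<60).astype(np.uint8)
n,l,st,_=cv2.connectedComponentsWithStats(notyel);k=1+st[1:,4].argmax();print(st[k])
ys,xs=np.where(l==k)
# front edge line: top-most pixel per column, in clear columns
fr=[(x+40,ys[xs==x].min()+205-.5) for x in list(range(65,140))]
P=np.array([ray(d,u,v,.008) for u,v in fr]);c=np.polyfit(P[:,1],P[:,0],1);print('front edge x=',c, 'at y=.147',np.polyval(c,.147))
lf=[(xs[ys==y].min()+40-.5,y+205) for y in range(20,65)]
P=np.array([ray(d,u,v,.008) for u,v in lf]);print('-y end',P[::8].round(4).tolist())
rt=[(xs[ys==y].max()+40+.5,y+205) for y in range(15,65,5)]
print('+y end',[ray(d,u,v,.008).round(4).tolist() for u,v in rt])
g=f[262:282,205:260];m=(g.min(2)>110).astype(np.uint8);n,l,st,ce=cv2.connectedComponentsWithStats(m);k=1+st[1:,4].argmax();print('bar',st[k],ce[k]+[205,262]);u,v=ce[k]+[205,262];print(ray(d,u,v,.085))
cv2.imwrite('pics/w1c.png',cv2.resize(d['frame'][205:295,45:305,::-1],None,fx=3,fy=3,interpolation=cv2.INTER_CUBIC))
```

```text
[    7    11   263    74 16825]
front edge x= [-0.01551043  0.44051015] at y=.147 0.4382301218934835
-y end [[0.4542, -0.0094, 0.008], [0.4643, -0.0101, 0.008], [0.4745, -0.0095, 0.008], [0.4848, -0.0089, 0.008], [0.4953, -0.0083, 0.008], [0.5059, -0.009, 0.008]]
+y end [[0.4373, 0.2922, 0.008], [0.4435, 0.2923, 0.008], [0.4498, 0.2924, 0.008], [0.4561, 0.2937, 0.008], [0.4625, 0.2939, 0.008], [0.4689, 0.294, 0.008], [0.4754, 0.2941, 0.008], [0.482, 0.2942, 0.008], [0.4886, 0.2943, 0.008], [0.4952, 0.2944, 0.008]]
bar [  4   8  42   8 315] [228.91428571 273.31428571]
[0.4772037  0.22884326 0.085     ]
```

View pics/w1c.png

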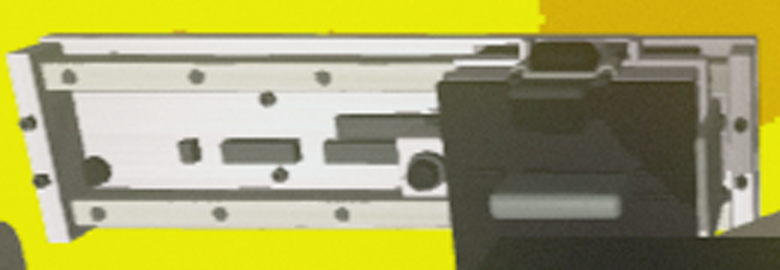

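Carrier centre is about (0.477, 0.228) and yaw about 1.5–2°, which matches the current tool heading. Now I go down behind the push plate.

```bash
python3 -m creep '[[-0.018,0,0.06,0,0,0],[-0.018,0,0.06,0,0,0],[-0.018,0,0.06,0,0,0],[-0.018,0,0.06,0,0,0],[-0.018,0,0.06,0,0,0],[-0.018,0,0.06,0,0,0],[-0.018,0,0.06,0,0,0],[-0.015,0.002,0.06,0,0,0],[0,0,0,0,0,0],[0,0,0,0,0,0]]'
python3 -m creep '[[0,-0.02,0,0,0,0],[0,-0.01,0,0,0,0],[0,-0.01,0,0,0,0],[0,-0.005,0,0,0,0],[0,0,0,0,0,0]]'
python3 -m creep '[[0,-0.005,0,0,0,0],[0,-0.005,0,0,0,0],[0,0,0,0,0,0]]'
python3 -m creep '[[0,-0.005,0,0,0,0],[0,-0.005,0,0,0,0],[0,0,0,0,0,0]]'
```

```text
clock: 2.8
position: [0.4732, 0.3223, 0.0578]
ee_rot: [0.057, -3.138, 0.002]
force: [-0.2, 0.0, -0.0]
width: 0.001
gripper_force: 0.0
clock: 3.22
position: [0.4757, 0.3033, 0.0596]
ee_rot: [-0.053, 3.14, 0.001]
force: [-0.7, -0.3, -0.4]
width: 0.004
gripper_force: 0.0
clock: 3.47
position: [0.4755, 0.2995, 0.0588]
ee_rot: [-0.054, 3.141, -0.0]
force: [0.1, 0.0, -0.9]
width: 0.004
gripper_force: 0.0
clock: 3.72
position: [0.4756, 0.2966, 0.0588]
ee_rot: [-0.055, 3.141, 0.002]
force: [0.5, 3.2, -1.5]
width: 0.0
gripper_force: 1.5
```

```bash
python3 -m creep '[[0,-0.005,0,0,0,0],[0,-0.005,0,0,0,0],[0,0,0,0,0,0]]'
python3 -m creep '[[0,-0.005,0,0,0,0],[0,-0.005,0,0,0,0],[0,0,0,0,0,0]]'
python3 -m creep '[[0,-0.005,0,0,0,0],[0,-0.005,0,0,0,0],[0,0,0,0,0,0]]'
python3 -m creep '[[0,-0.01,0,0,0,0],[0,-0.01,0,0,0,0],[0,-0.01,0,0,0,0],[0,0,0,0,0,0]]'
python3 -m creep '[[0,-0.01,0,0,0,0],[0,-0.01,0,0,0,0],[0,-0.01,0,0,0,0],[0,0,0,0,0,0]]'
```

```text
clock: 3.97
position: [0.4756, 0.2951, 0.0589]
ee_rot: [-0.058, 3.14, 0.006]
force: [-0.2, 11.0, -4.8]
width: 0.007
gripper_force: 4.9
clock: 4.22
position: [0.4758, 0.2888, 0.0587]
ee_rot: [-0.056, 3.141, 0.002]
force: [0.2, 3.3, -0.4]
width: 0.008
gripper_force: 1.3
clock: 4.47
position: [0.476, 0.2831, 0.0587]
ee_rot: [0.054, -3.141, 0.001]
force: [0.7, 2.4, -0.5]
width: 0.005
gripper_force: 1.0
clock: 4.8
position: [0.4765, 0.2702, 0.0587]
ee_rot: [0.052, -3.141, 0.002]
force: [-0.2, -0.7, 0.4]
width: 0.006
gripper_force: 0.1
clock: 5.13
position: [0.4769, 0.2585, 0.0587]
ee_rot: [0.053, -3.141, 0.001]
force: [-1.2, -0.4, -0.1]
width: 0.007
gripper_force: 0.1
```

```bash
for i in 1 2 3 4; do python3 -m creep '[[0,-0.005,0,0,0,0],[0,0,0,0,0,0]]'|egrep 'pos|force'; done
```

```text
position: [0.477, 0.2573, 0.0587]
force: [-0.3, 0.3, 0.4]
gripper_force: 0.2
position: [0.4771, 0.2556, 0.0587]
force: [-0.9, 1.0, -0.2]
gripper_force: 0.6
position: [0.4771, 0.2537, 0.0587]
force: [0.1, 1.5, -0.9]
gripper_force: 0.9
position: [0.4772, 0.2516, 0.0587]
force: [0.3, 1.5, 0.2]
gripper_force: 0.9
```

```bash
for i in 1 2 3 4 5 6; do python3 -m creep '[[0,-0.004,0,0,0,0],[0,0,0,0,0,0]]'|egrep 'pos|force'|tr '\n' ' ';echo; done
```

```text
position: [0.4772, 0.2499, 0.0587] force: [-0.1, 1.4, 0.5] gripper_force: 0.8 
position: [0.4773, 0.2483, 0.0587] force: [-0.8, 0.9, 0.8] gripper_force: 0.7 
position: [0.4773, 0.2468, 0.0587] force: [-0.2, 1.0, -0.7] gripper_force: 0.8 
position: [0.4774, 0.2453, 0.0587] force: [-0.5, 1.1, -0.4] gripper_force: 1.0 
position: [0.4775, 0.2436, 0.0587] force: [-0.8, 1.6, 0.3] gripper_force: 1.0 
position: [0.4775, 0.2419, 0.0587] force: [-0.1, 0.6, 0.5] gripper_force: 0.7
```

```bash
for i in 1 2 3 4; do python3 -m creep '[[0,-0.004,0,0,0,0],[0,0,0,0,0,0]]'|egrep 'pos|force'|tr '\n' ' ';echo; done
```

```text
position: [0.4776, 0.2399, 0.0587] force: [0.2, -0.4, 0.1] gripper_force: 0.0 
position: [0.4777, 0.2383, 0.0587] force: [0.1, -0.6, 0.3] gripper_force: 0.0 
position: [0.4777, 0.237, 0.0587] force: [0.1, 0.0, -0.1] gripper_force: 0.0 
position: [0.4777, 0.2355, 0.0587] force: [-1.0, -0.4, 0.7] gripper_force: 0.0
```

Contact was lost about 56 mm along, so it seems to have pulled itself in. I'll check gently for the rising resistance.

```bash
for i in 1 2; do python3 -m creep '[[0,-0.003,0,0,0,0],[0,0,0,0,0,0]]'|egrep 'pos|force'|tr '\n' ' ';echo; done
```

```text
position: [0.4777, 0.2347, 0.0588] force: [-0.2, 0.5, -0.7] gripper_force: 0.0 
position: [0.4778, 0.2344, 0.0588] force: [-0.2, 3.7, -1.4] gripper_force: 1.9
```

Resistance is 3.7 N and rising, so the carrier sits in the notch, at about 62 mm. I back off, rise and look.

```bash
python3 -m creep '[[0,0.02,0,0,0,0],[0,0.03,0,0,0,0],[0,0,-0.06,0,0,0],[0,0,-0.06,0,0,0],[0,0,-0.06,0,0,0],[0.03,0,-0.06,0,0,0],[0.05,0,-0.06,0,0,0],[0.05,0,-0.02,0,0,0],[0,0,0,0,0,0],[0,0,0,0,0,0]]'
python3 - <<'E'
from h import *
d=snap('wrist','w2.png');f=d['frame'].astype(int)
p=proj(d,(.4785,.166,.085));print(p)
u0,v0=p.astype(int);g=f[v0-20:v0+20,u0-45:u0+45];m=(g.min(2)>110).astype(np.uint8);n,l,st,ce=cv2.connectedComponentsWithStats(m)
for k in range(1,n):
  if st[k,4]>60:u,v=ce[k]+[u0-45,v0-20];print(st[k],u,v,ray(d,u,v,.085))
cv2.imwrite('pics/w2c.png',cv2.resize(d['frame'][v0-75:v0+60,u0-130:u0+130,::-1],None,fx=3,fy=3,interpolation=cv2.INTER_CUBIC))
E
```

```text
clock: 8.63
position: [0.4247, 0.2528, 0.1875]
ee_rot: [-0.058, 3.14, 0.002]
force: [0.1, -0.1, 0.4]
width: 0.005
gripper_force: 0.0
[214.32755044 295.5199307 ]
[ 0 10  5 16 68] 170.76470588235293 293.19117647058823 [0.47765356 0.12981438 0.085     ]
[ 20  18  15   9 105] 194.7904761904762 296.4952380952381 [0.47997639 0.14962819 0.085     ]
```

View pics/w2c.png

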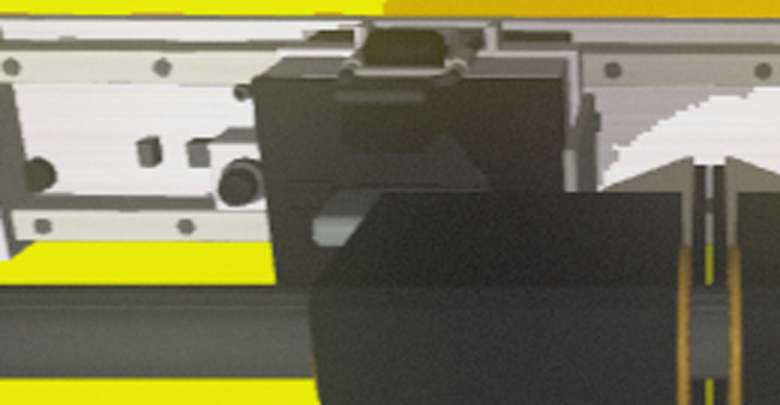

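The bar's -y end is at about crop (313,230), which puts the carrier centre near (0.4785, 0.167) and travel near 62 mm. Clips and cover are in place. Next is the front clip: I come down between the tab and the grip bar.

```bash
python3 -m creep '[[-0.018,-0.054,0,0,0,0],[-0.018,-0.054,0,0,0,0],[-0.018,-0.054,0,0,0,0],[-0.018,-0.054,0,0,0,0],[0,0,0.05,0,0,0],[0,0,0.05,0,0,0],[0,0,0.05,0,0,0],[0,0,0.05,0,0,0],[0,0,0,0,0,0],[0,0,0,0,0,0]]'
python3 -m creep '[[0,0,0.03,0,0,0],[0,0,0.03,0,0,0],[0,0,0.03,0,0,0],[0,0,0,0,0,0],[0,0,0,0,0,0]]'
```

```text
clock: 9.52
position: [0.4566, 0.1658, 0.1056]
ee_rot: [0.054, -3.138, 0.003]
force: [-0.1, -0.1, 0.1]
width: 0.005
gripper_force: 0.0
clock: 9.93
position: [0.4574, 0.1665, 0.0713]
ee_rot: [-0.054, 3.141, -0.0]
force: [0.8, -0.4, -0.4]
width: 0.005
gripper_force: 0.0
```

Clear on both sides. Now I push the tab outwards.

```bash
python3 -m creep '[[0.01,0,0,0,0,0],[0.01,0,0,0,0,0],[0.005,0,0,0,0,0],[0.005,0,0,0,0,0],[0,0,0,0,0,0]]'
python3 -m creep '[[0.008,0,0,0,0,0],[0.008,0,0,0,0,0],[0.008,0,0,0,0,0],[0,0,0,0,0,0]]'
python3 -m creep '[[0.008,0,0,0,0,0],[0.008,0,0,0,0,0],[0.008,0,0,0,0,0],[0,0,0,0,0,0]]'
```

```text
clock: 10.35
position: [0.4439, 0.166, 0.071]
ee_rot: [0.055, -3.14, -0.0]
force: [-0.7, -0.4, 0.3]
width: 0.002
gripper_force: 0.0
clock: 10.68
position: [0.4342, 0.1655, 0.0706]
ee_rot: [0.055, -3.14, 0.001]
force: [0.7, -0.6, -0.2]
width: 0.006
gripper_force: 0.0
clock: 11.02
position: [0.4248, 0.1652, 0.0707]
ee_rot: [0.055, -3.14, 0.0]
force: [-0.4, -0.4, 0.1]
width: 0.005
gripper_force: 0.0
```

No force was felt, so I'll look before going on.

Run:
```python
from h import *
d=snap('wrist','w3.png');print(proj(d,(.438,.1665,.076)),proj(d,(.4785,.1665,.085)))
```

```text
[321.84343214 322.58136107] [319.01992715 402.44605053]
```

View pics/w3.png

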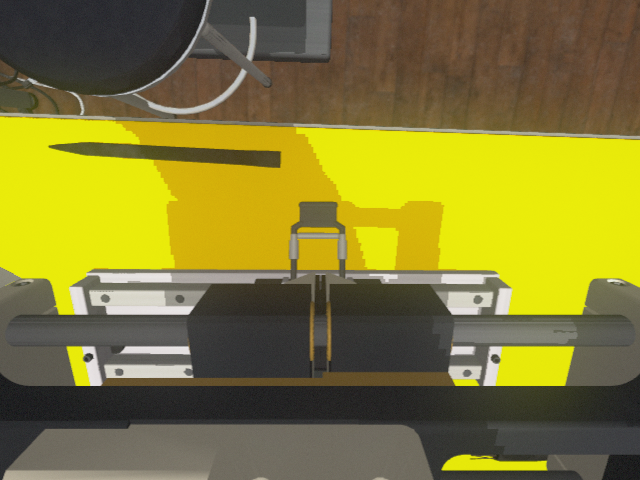

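The front clip is open, its tab at (318,214) well outside the rail. On to the back clip.

```bash
python3 -m creep '[[0,0,-0.045,0,0,0],[0,0,-0.045,0,0,0],[0,0,0,0,0,0],[-0.048,0,0,0,0,0],[-0.048,0,0,0,0,0],[-0.048,0,0,0,0,0],[-0.048,0,0,0,0,0],[0,0,0,0,0,0],[0,0,0,0,0,0]]'
python3 -m creep '[[0,0,0.03,0,0,0],[0,0,0.03,0,0,0],[0,0,0.03,0,0,0],[0,0,0,0,0,0],[0,0,0,0,0,0]]'
python3 -m creep '[[-0.01,0,0,0,0,0],[-0.01,0,0,0,0,0],[-0.01,0,0,0,0,0],[-0.008,0,0,0,0,0],[-0.008,0,0,0,0,0],[0,0,0,0,0,0]]'
python3 -m creep '[[-0.008,0,0,0,0,0],[-0.008,0,0,0,0,0],[-0.008,0,0,0,0,0],[-0.008,0,0,0,0,0],[0,0,0,0,0,0],[0,0,0,0,0,0]]'
```

```text
clock: 11.82
position: [0.503, 0.1677, 0.1061]
ee_rot: [0.053, -3.141, 0.0]
force: [-0.1, -0.2, 0.3]
width: 0.004
gripper_force: 0.0
clock: 12.23
position: [0.5011, 0.1677, 0.0703]
ee_rot: [0.055, -3.139, 0.001]
force: [-0.6, -0.7, -0.6]
width: 0.003
gripper_force: 0.0
clock: 12.73
position: [0.5221, 0.1687, 0.071]
ee_rot: [-0.054, 3.14, 0.0]
force: [-0.8, 0.6, 0.9]
width: 0.004
gripper_force: 0.0
clock: 13.23
position: [0.5339, 0.169, 0.0707]
ee_rot: [-0.054, 3.141, 0.0]
force: [-0.2, -0.6, -0.6]
width: 0.006
gripper_force: 0.0
```

```bash
python3 -m creep '[[0,0,-0.065,0,0,0],[0,0,-0.065,0,0,0],[0.036,-0.036,-0.065,0,0,0],[0.036,-0.036,-0.065,0,0,0],[0.036,-0.036,-0.065,0,0,0],[0.036,-0.036,0,0,0,0],[0,0,0,0,0,0.0577],[0,0,0,0,0,0.0577],[0,0,0,0,0,0.0577],[0,0,0,0,0,0.0577],[0,0,0,0,0,0.0577],[0,0,0,0,0,0.0577],[0,0,0,0,0,0.0577],[0,0,0,0,0,0.0577],[0,0,0,0,0,0.0577],[0,0,0,0,0,0.0577],[0,0,0,0,0,0.0577],[0,0,0,0,0,0.0577],[0,0,0,0,0,0.0577]]' 0 20
python3 -m creep '[[0,0,0,0,0,0],[0,0,0,0,0,0]]'
python3 - <<'E'
from h import *
s=arm.observe();print(R.from_rotvec(s['ee_rot']).as_matrix().round(3),s['joints'].__repr__())
d=snap('wrist','w4.png')
for p in[(.4785,.167,.085),(.4785,.19,.085)]:print(proj(d,p))
E
```

```text
clock: 14.82
position: [0.4778, 0.1095, 0.2007]
ee_rot: [-2.189, -2.253, 0.0]
force: [0.2, 0.0, 0.2]
width: 0.502
gripper_force: 0.0
clock: 14.98
position: [0.4779, 0.1096, 0.2007]
ee_rot: [-2.178, -2.264, 0.0]
force: [-0.5, 0.5, 0.4]
width: 0.499
gripper_force: 0.0
[[-0.039  0.999 -0.   ]
 [ 0.999  0.039 -0.   ]
 [-0.    -0.    -1.   ]] array([-0.71076779,  0.24865103,  0.46363115,  1.95674437, -0.13416359,
        0.9658605 , -0.144234  ])
[325.23621285 161.51011558]
[326.55345205 130.92222185]
```

View pics/w4.png

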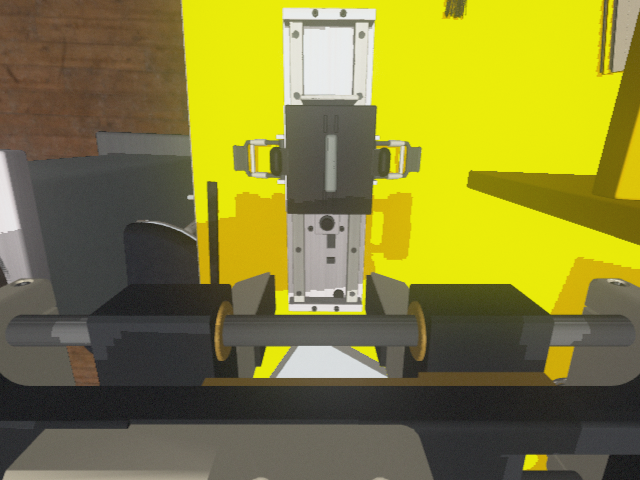

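Both clips are open, at (253,157) and (402,157). The cover is still on the carrier with its grip bar centred at (331,163).

Run:
```python
from h import *
d=snap('wrist');f=d['frame'].astype(int)
g=f[125:200,318:345];m=(g.min(2)>85).astype(np.uint8);n,l,st,ce=cv2.connectedComponentsWithStats(m);k=1+st[1:,4].argmax();print(st[k],ce[k]+[318,125])
ys,xs=np.where(l==k)
P=np.array([ray(d,x+318,y+125,.085) for x,y in zip(xs,ys)]);print((P.min(0)+P.max(0))/2,np.ptp(P,axis=0),np.polyfit(P[:,1],P[:,0],1))
s=arm.observe();A=R.from_rotvec(s['ee_rot']).as_matrix();c=(P.min(0)+P.max(0))/2;print((A.T@(np.r_[c[:2],.066]-s['position'])/.4).round(3))
```

```text
[  7   9  13  58 682] [330.48387097 162.45454545]
[0.48287511 0.16583193 0.085     ] [0.01053254 0.0441696  0.        ] [-0.03858995  0.4891744 ]
[0.14  0.018 0.337]
```

```bash
python3 -m creep '[[0.035,0.0035,0.03,0,0,0],[0.035,0.0035,0.03,0,0,0],[0.035,0.0035,0.03,0,0,0],[0.035,0.0035,0.03,0,0,0],[0,0,0.05,0,0,0],[0,0,0.05,0,0,0],[0,0,0.05,0,0,0],[0,0,0.05,0,0,0],[0,0,0.019,0,0,0],[0,0,0,0,0,0],[0,0,0,0,0,0]]'
python3 -m creep '[[0,0,0,0,0,0],[0,0,0,0,0,0],[0,0,0,0,0,0],[0,0,0,0,0,0],[0,0,0,0,0,0],[0,0,0,0,0,0]]' 1 20
```

```text
clock: 16.0
position: [0.4818, 0.1657, 0.0651]
ee_rot: [-2.182, -2.26, 0.001]
force: [0.7, 0.4, 0.3]
width: 0.495
gripper_force: 0.0
clock: 16.5
position: [0.4822, 0.1658, 0.0655]
ee_rot: [2.182, 2.259, 0.002]
force: [1.3, -0.3, 1.0]
width: 0.119
gripper_force: 0.6
```

```bash
python3 -m creep '[[0,0,0,0,0,0],[0,0,0,0,0,0],[0,0,0,0,0,0]]' 1 25
python3 -m creep '[[0,0,-0.01,0,0,0],[0,0,-0.015,0,0,0],[0,0,-0.02,0,0,0],[0,0,-0.03,0,0,0],[0,0,-0.04,0,0,0],[0,0,-0.04,0,0,0],[0,0,-0.04,0,0,0],[0,0,-0.04,0,0,0],[0,0,0,0,0,0],[0,0,0,0,0,0]]'
```

```text
clock: 16.75
position: [0.4822, 0.1658, 0.0655]
ee_rot: [2.183, 2.259, 0.001]
force: [1.3, -0.0, 5.3]
width: 0.108
gripper_force: 25.0
clock: 17.58
position: [0.4821, 0.1659, 0.1599]
ee_rot: [2.182, 2.259, 0.003]
force: [-0.9, -0.1, -2.8]
width: 0.107
gripper_force: 25.0
```

Lifted, with the grip holding. I carry it to the clear patch.

```bash
python3 -m creep '[[0.02,-0.001,0,0,0,0],[0.04,-0.002,0,0,0,0],[0.05,-0.003,0,0,0,0],[0.06,-0.003,0,0,0,0],[0.06,-0.003,0,0,0,0],[0.06,-0.003,0,0,0,0],[0.06,-0.003,0,0,0,0],[0.06,-0.003,0,0,0,0],[0.06,-0.003,0,0,0,0],[0.05,-0.003,0,0,0,0],[0.04,-0.003,0,0,0,0],[0.03,-0.002,0,0,0,0],[0.01,0,0,0,0,0],[0,0,0,0,0,0],[0,0,0,0,0,0],[0,0,0,0,0,0]]'
python3 - <<'E'
from h import *
w=snap('wrist');t=snap('top')
a=cv2.resize(w['frame'],(400,300))[:,:,::-1];b=cv2.resize(t['frame'][150:300,20:320,::-1],(600,300))[:, :400]
cv2.imwrite('pics/w5.png',np.hstack([a,b]))
E
```

```text
clock: 18.92
position: [0.4613, 0.4034, 0.1592]
ee_rot: [2.185, 2.257, -0.001]
force: [-0.1, 0.4, -1.1]
width: 0.109
gripper_force: 25.0
```

View pics/w5.png

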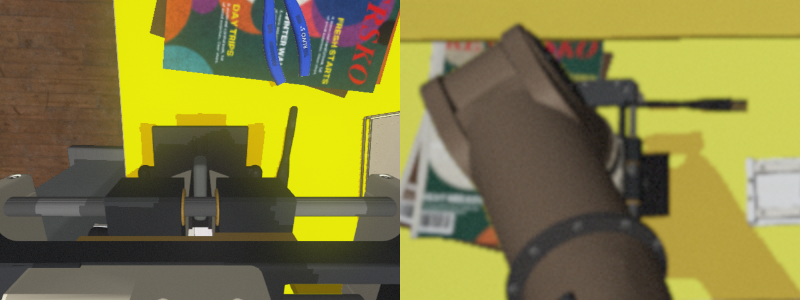

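The cover hangs level over the clear patch, with brush and magazines well away. Lowering.

```bash
python3 -m creep '[[0,0,0.03,0,0,0],[0,0,0.05,0,0,0],[0,0,0.05,0,0,0],[0,0,0.05,0,0,0],[0,0,0.05,0,0,0],[0,0,0.04,0,0,0],[0,0,0.03,0,0,0],[0,0,0.02,0,0,0],[0,0,0.01,0,0,0],[0,0,0.01,0,0,0],[0,0,0,0,0,0],[0,0,0,0,0,0]]'
python3 -m creep '[[0,0,0.005,0,0,0],[0,0,0.005,0,0,0],[0,0,0,0,0,0]]'
python3 -m creep '[[0,0,0.005,0,0,0],[0,0,0.003,0,0,0],[0,0,0,0,0,0]]'
```

```text
clock: 20.02
position: [0.461, 0.4053, 0.0237]
ee_rot: [-2.183, -2.259, -0.002]
force: [0.1, 0.7, -1.3]
width: 0.107
gripper_force: 25.0
clock: 20.27
position: [0.4607, 0.4052, 0.0192]
ee_rot: [-2.183, -2.26, -0.001]
force: [-0.1, 0.6, -1.8]
width: 0.111
gripper_force: 25.0
clock: 20.52
position: [0.4606, 0.4049, 0.0157]
ee_rot: [-2.183, -2.259, 0.001]
force: [0.2, -0.8, -1.3]
width: 0.109
gripper_force: 25.0
```

```bash
python3 -m creep '[[0,0,0.003,0,0,0],[0,0,0,0,0,0],[0,0,0,0,0,0]]'
```

```text
clock: 20.77
position: [0.4607, 0.405, 0.0147]
ee_rot: [2.183, 2.259, -0.0]
force: [0.8, -0.1, -1.4]
width: 0.108
gripper_force: 25.0
```

```bash
python3 -m creep '[[0,0,0.003,0,0,0],[0,0,0,0,0,0],[0,0,0,0,0,0]]'; python3 -m creep '[[0,0,0.002,0,0,0],[0,0,0,0,0,0],[0,0,0,0,0,0]]'
```

```text
clock: 21.02
position: [0.4607, 0.4051, 0.0145]
ee_rot: [-2.183, -2.259, -0.001]
force: [-3.6, -3.5, 10.0]
width: 0.111
gripper_force: 25.0
clock: 21.27
position: [0.4607, 0.4051, 0.0145]
ee_rot: [-2.182, -2.259, -0.001]
force: [-4.7, -3.8, 18.4]
width: 0.106
gripper_force: 25.0
```

It is on the bench. I ease the pressure, open, and rise straight up.

```bash
python3 -m creep '[[0,0,-0.004,0,0,0],[0,0,0,0,0,0]]'; python3 -m creep '[[0,0,0,0,0,0],[0,0,0,0,0,0],[0,0,0,0,0,0],[0,0,0,0,0,0],[0,0,0,0,0,0],[0,0,0,0,0,0]]' 0
python3 -m creep '[[0,0,-0.02,0,0,0],[0,0,-0.03,0,0,0],[0,0,-0.05,0,0,0],[0,0,-0.06,0,0,0],[0,0,-0.06,0,0,0],[0,0,-0.06,0,0,0],[0,0,-0.06,0,0,0],[0,0,-0.06,0,0,0],[-0.06,0,-0.06,0,0,0],[-0.06,0,-0.06,0,0,0],[-0.06,0,-0.06,0,0,0],[-0.06,0,0,0,0,0],[-0.06,0,0,0,0,0],[-0.06,0,0,0,0,0],[-0.06,0,0,0,0,0],[-0.06,0,0,0,0,0],[0,0,0,0,0,0],[0,0,0,0,0,0]]'
python3 - <<'E'
from h import *
d=snap('wrist','w6.png')
E
```

```text
clock: 21.43
position: [0.4609, 0.4053, 0.0148]
ee_rot: [-2.183, -2.259, -0.001]
force: [-0.2, -0.2, -2.4]
width: 0.105
gripper_force: 25.0
clock: 21.93
position: [0.4607, 0.405, 0.0143]
ee_rot: [2.183, 2.259, -0.0]
force: [-0.7, -0.4, -0.3]
width: 0.479
gripper_force: 0.0
clock: 23.43
position: [0.4676, 0.2117, 0.2477]
ee_rot: [-2.186, -2.256, -0.003]
force: [0.1, 0.7, 0.2]
width: 0.502
gripper_force: 0.0
```

View pics/w6.png

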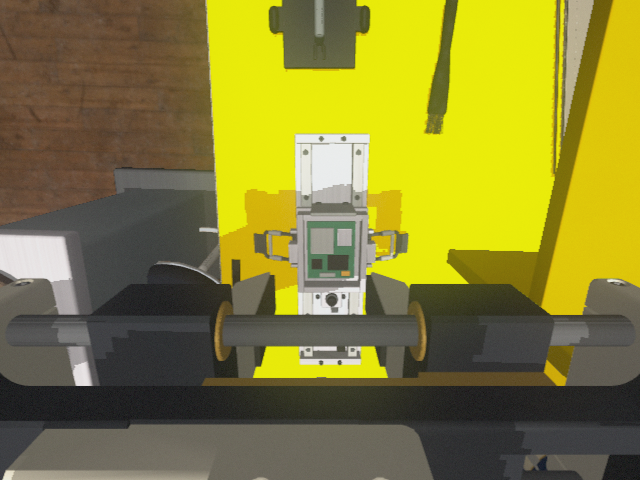

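The final view shows the board flat in the nest at (331,249), both clips open at (261,243) and (400,243), and the cover flat at (320,30) beside the rail. The brush is undisturbed and the gripper is clear of everything.

Run:
```python
from h import *
d=snap('wrist');print(ray(d,333,249,.056))
print(arm.sign_off())
```

```text
[0.48154645 0.17472781 0.056     ]
the job is handed in; nothing more can be done
None
```

I handed the job in at about 23.5 s: the carrier clicked into the next station at roughly 62 mm travel, both clips are open, the board is lying in the nest, and the cover is upright on the bench beside the rail; sign-off returned no verdict, so I don't know the result.

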